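Find the rocking corner of a balance slab and press its shim flat

ROBOT

A 6-joint arm with a two-finger parallel gripper is mounted at the origin on the work surface. World frame = base frame: x ahead of the robot, y to its left, z up, the work surface at z = 0. Lengths are in m, angles in rad, forces in N, time in s.
With the tool pointing down it reaches from about 0.275 to 0.875 m from the base axis. Payload 12.5 kg.
Tool frame: the origin (TCP) lies on the centre line of the jaws, within the pads' length; the fingertips stand 17 mm ahead of it and the grasp point (between the pads) lies 2 mm behind it; z points along the fingers, y is the line along which they close (so a half turn about z gives the same grasp; the last joint's range is limited). The gripper opens to 85 mm and grips with 20 to 120 N. Pads are 22 mm wide; open, the fingers measure 114 mm over their backs; the gripper's body (76 mm by 85 mm) begins 54 mm behind the grasp point. The pads swing forward as they close: fully open they stand 13 mm farther back than shut.
Start: joints at [1.075, 0.351, 1.652, -0, 1.139, -0.085], TCP at [0.22, 0.504, 0.248] pointing down, gripper open.
Joint ranges: [-2.75, 2.75], [-0.79, 2.1], [0.01, 2.65], [-1.57, 4.71], [0.07, 3.14], [-2.87, 2.87]. Speed limits (rad/s): [2.22, 2.22, 2.79, 3.14, 3.14, 3.14].

INTERFACE

Orientations are given as a 3x3 rotation matrix whose columns are the frame's x, y, z axes.
In Python, from station import * gives the robot as it stands. Calls block until the motion is done:
- reach(position, orientation): joint-space move of the TCP to a pose.
- line_to(position, rate=0.15, ori=None): straight line of the TCP; ori=None keeps the orientation; rate is the mean speed in m/s.
- goto_joints(angles): joint-space move.
- open_gripper() and close_gripper(): open the fingers fully, or close them until they stop; the grip force is fixed at half the most.
- pause(seconds).
- ik(position, orientation): joint angles nearest the present ones, or None.
- observe(): the state.
- read_camera(name): name is "side" or "top"; returns the picture (480x640x3 uint8, red, green, blue); there is no depth.
- calibration(name): a dict with "fovy" (degrees; the focal length in pixels is half the picture's height over the tangent of half this angle, whatever the lens; pixels are square), "cx", "cy" (the principal point, pixels), "dist" ([k1, k2, p1, p2, k3] as OpenCV has them; the pictures are not rectified), "view" (4x4, takes a point from world to camera coordinates). Camera axes: x right, y down, z forward; pixel columns grow to the right and rows downward; lengths in m; the calibration is good to about 2 mm. A picture is of the moment at which its call begins. calibration takes no time and is no camera call.
A pose or a line that the arm cannot do raises IKError and nothing moves.
- job_done(): hands the job in; it is judged then, once.
The state is a dict: "time_s": time; "qpos": joint angles; "joint_velocities": joint speeds; "tau": joint torques, N m; "tool_pos": TCP position; "tool_rot": TCP orientation; "ft_force": force on the tool from outside, world axes, zero at the start; "ft_torque": the same for the moment, N m; "gripper_width": finger opening in m; "grasp_force": force on a finger pad.
Only numpy, scipy, OpenCV 4.12 (cv2) and the standard library are available. Lean on these libraries where they do the work, as an engineer would, in place of code of your own. Each camera call takes 0.05 s, during which the arm holds its last target. There are 200 camera calls.

TASK

The stone slab under the lab balance rocks on one of its four corners. Press down on the corners with a fingertip until you find the one that gives, then press the steel shim leaf at that corner down flat so that it stays flat and the slab lies level. Leave the other three shim leaves standing, do not lift or shift the slab, and leave the bottle, cups and weight alone.

Things in the scene. Friction and masses are not known exactly. Their poses are not given: they have to be found in the camera images.
- slab: stone slab 180 x 190 (y) x 20 mm with a low white balance (110 x 98 mm, 32 mm high) on its middle, one loose 2.4 kg piece inside a low rim. Origin: centre of its underside, 27 mm above the bench; x away from the robot, y left. Four hidden packers carry its corners; one is 5 mm short: there the slab's corner sinks about 5 mm under 4 to 7 N and comes back; the others are firm
- corner_1 (a point): point to press on the slab's top face at its near right corner, 47 mm above the bench at rest; 20 mm in from both edges, at 70 mm in x and 75 mm in y from the slab's middle. The bare corner beside the balance is about 35 x 46 mm
- corner_2 (a point): point to press on the slab's top face at its near left corner, 47 mm above the bench at rest; 20 mm in from both edges, at 70 mm in x and 75 mm in y from the slab's middle. The bare corner beside the balance is about 35 x 46 mm
- corner_3 (a point): point to press on the slab's top face at its far right corner, 47 mm above the bench at rest; 20 mm in from both edges, at 70 mm in x and 75 mm in y from the slab's middle. The bare corner beside the balance is about 35 x 46 mm
- corner_4 (a point): point to press on the slab's top face at its far left corner, 47 mm above the bench at rest; 20 mm in from both edges, at 70 mm in x and 75 mm in y from the slab's middle. The bare corner beside the balance is about 35 x 46 mm
- leaf_1 (a joint): shim leaf of the near right corner: hinged steel tab 26 mm wide, 5 thick, sticking out right (-y) from below that corner. 0 to 0.03 at the start: standing, sloping up outwards at 0.28 rad; 0.28: pressed flat, level. It takes about 6 N at its pad, stays where it is left, and raises that corner's packer by 4.5 mm as it goes flat
- leaf_1_pad (a point): point to press on the top face of the near right corner's shim leaf, 52 mm out from its hinge and 14 mm in from its outer end. About 29 mm above the bench while standing, 15 mm when flat; it lies about 67 mm out (right (-y), slab frame) of that corner's press point
- leaf_2 (a joint): shim leaf of the near left corner: hinged steel tab 26 mm wide, 5 thick, sticking out left (+y) from below that corner. 0 to 0.03 at the start: standing, sloping up outwards at 0.28 rad; 0.28: pressed flat, level. It takes about 6 N at its pad, stays where it is left, and raises that corner's packer by 4.5 mm as it goes flat
- leaf_2_pad (a point): point to press on the top face of the near left corner's shim leaf, 52 mm out from its hinge and 14 mm in from its outer end. About 29 mm above the bench while standing, 15 mm when flat; it lies about 67 mm out (left (+y), slab frame) of that corner's press point
- leaf_3 (a joint): shim leaf of the far right corner: hinged steel tab 26 mm wide, 5 thick, sticking out right (-y) from below that corner. 0 to 0.03 at the start: standing, sloping up outwards at 0.28 rad; 0.28: pressed flat, level. It takes about 6 N at its pad, stays where it is left, and raises that corner's packer by 4.5 mm as it goes flat
- leaf_3_pad (a point): point to press on the top face of the far right corner's shim leaf, 52 mm out from its hinge and 14 mm in from its outer end. About 29 mm above the bench while standing, 15 mm when flat; it lies about 67 mm out (right (-y), slab frame) of that corner's press point
- leaf_4 (a joint): shim leaf of the far left corner: hinged steel tab 26 mm wide, 5 thick, sticking out left (+y) from below that corner. 0 to 0.03 at the start: standing, sloping up outwards at 0.28 rad; 0.28: pressed flat, level. It takes about 6 N at its pad, stays where it is left, and raises that corner's packer by 4.5 mm as it goes flat
- leaf_4_pad (a point): point to press on the top face of the far left corner's shim leaf, 52 mm out from its hinge and 14 mm in from its outer end. About 29 mm above the bench while standing, 15 mm when flat; it lies about 67 mm out (left (+y), slab frame) of that corner's press point
- juice_bottle: bystander: orange juice bottle with a blue cap, 60 mm across, 130 mm tall, origin at the centre of its foot
- cup_1: bystander: clear plastic tasting cup, 52 mm across, 55 mm tall, origin at the centre of its foot
- cup_2: bystander: clear plastic tasting cup, 52 mm across, 55 mm tall, origin at the centre of its foot
- weight: bystander: knobbed steel check weight, 36 mm across, 50 mm tall, origin at the centre of its foot

How it is judged:
On the way, in this order (a step that is already met when the one before it is completed fails the run):
1. the rocking corner is pressed down by at least 2.5 mm with the fingers on the slab and all four leaves still standing (height (world z) of any of corner_1, corner_2, corner_3, corner_4 below 0.0445 m and contact force between the fingers and slab above 1 N and value of joint each of leaf_1, leaf_2, leaf_3, leaf_4 below 0.08 rad), for 0.1 s.
2. one shim leaf is flat, the other three stand, and the slab is level (((value of joint leaf_1 above 0.24 rad and value of joint each of leaf_2, leaf_3, leaf_4 below 0.08 rad) or (value of joint leaf_2 above 0.24 rad and value of joint each of leaf_1, leaf_3, leaf_4 below 0.08 rad) or (value of joint leaf_3 above 0.24 rad and value of joint each of leaf_1, leaf_2, leaf_4 below 0.08 rad) or (value of joint leaf_4 above 0.24 rad and value of joint each of leaf_1, leaf_2, leaf_3 below 0.08 rad)) and distance of each of corner_1, corner_2, corner_3, corner_4 from where it was at the start of the episode below 0.006 m and height (world z) of corner_1 between 0.0448 and 0.0492 m and height (world z) of corner_2 between 0.0448 and 0.0492 m and height (world z) of corner_3 between 0.0448 and 0.0492 m and height (world z) of corner_4 between 0.0448 and 0.0492 m), for 0.2 s.
At the end, for the whole second after the job is handed in: Exactly one shim leaf is flat (joint above 0.24 rad), the others stand (below 0.08), and the slab is at rest in place: each corner point 44.8 to 49.2 mm above the bench and within 6 mm of its start. (A leaf pressed under a sound corner lifts the slab too far.) (all of step 2 and linear speed of slab below 0.01 m/s); the robot touches nothing.
It fails at once if a second shim leaf is pressed (value of joint each of leaf_1, leaf_2 above 0.1 rad or value of joint each of leaf_1, leaf_3 above 0.1 rad or value of joint each of leaf_1, leaf_4 above 0.1 rad or value of joint each of leaf_2, leaf_3 above 0.1 rad or value of joint each of leaf_2, leaf_4 above 0.1 rad or value of joint each of leaf_3, leaf_4 above 0.1 rad).
It fails at once if a shim is forced under a sound corner, raising that corner over 2.5 mm ((value of joint leaf_1 above 0.12 rad and height (world z) of corner_1 above 0.0495 m) or (value of joint leaf_2 above 0.12 rad and height (world z) of corner_2 above 0.0495 m) or (value of joint leaf_3 above 0.12 rad and height (world z) of corner_3 above 0.0495 m) or (value of joint leaf_4 above 0.12 rad and height (world z) of corner_4 above 0.0495 m)).
It fails at once if the slab is lifted (over 12 mm) or shifted (over 15 mm) (height (world z) of slab above 0.039 m or distance of slab from where it was at the start of the episode above 0.015 m).
It fails at once if the bottle, a cup or the weight is moved more than 15 mm (distance of any of juice_bottle, cup_1, cup_2, weight from where it was at the start of the episode above 0.015 m).
It also fails if it takes over 54 s, if anything falls off the work surface, if the arm or the gripper's body presses on something with over 40 N, if the wrist force passes 120 N, or if a joint passes its speed limit or range.

## Working session

There is one attempt and no reset: what is moved stays moved. The work goes in short steps, each a Python script; the robot and the scene stay as the last script left them, time stands still between calls to the robot, and variables do not carry over. Pictures are saved under pics/ and viewed, at most 10 in all, crops included, and the job is handed in when it is done.

```bash
mkdir -p pics; python3 - <<'E'
from station import *
import cv2
for n in ("top","side"):
    cv2.imwrite(f"pics/{n}0.png",read_camera(n)[:,:,::-1]); print(n,calibration(n))
E
```

```text
top {'fovy': 42.54230358792156, 'cx': 322.6910532945355, 'cy': 248.94157569727457, 'dist': array([-0.18674861,  0.        ,  0.        ,  0.        ,  0.        ]), 'view': array([[ 0.01791702, -0.99982322,  0.00570102, -0.01541619],
       [-0.99066875, -0.0185229 , -0.13502718,  0.62086654],
       [ 0.13510891, -0.00322854, -0.99082549,  1.50340454],
       [ 0.        ,  0.        ,  0.        ,  1.        ]])}
side {'fovy': 51.801031255150505, 'cx': 324.3893683639385, 'cy': 239.23327899862704, 'dist': array([-0.09150474,  0.        ,  0.        ,  0.        ,  0.        ]), 'view': array([[-0.9805016 , -0.1963728 ,  0.00737078,  0.62214283],
       [-0.14132054,  0.67856669, -0.72081603,  0.14445303],
       [ 0.1365471 , -0.70780292, -0.69308724,  1.02055075],
       [ 0.        ,  0.        ,  0.        ,  1.        ]])}
```

View pics/top0.png

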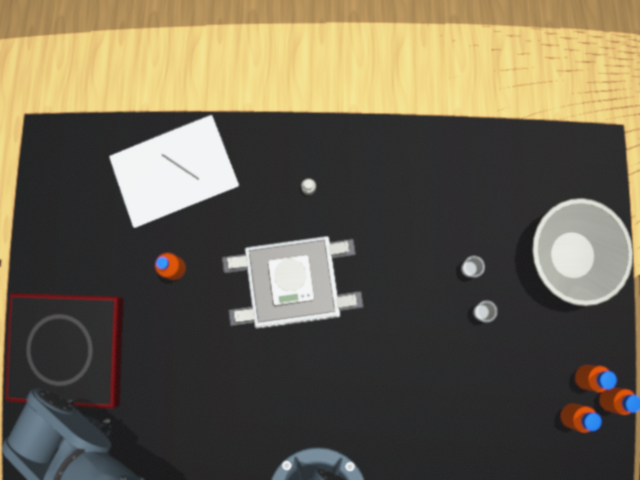

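View pics/side0.png

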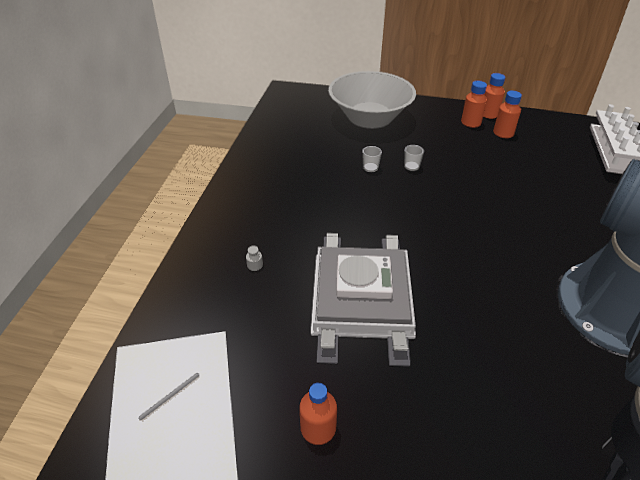

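The top view shows the slab centred near (292,282), turned by a few degrees, with leaves sticking out left and right. The nearby objects are clear of it. I'll enlarge both views.

```bash
python3 - <<'E'
import cv2
a=cv2.imread("pics/top0.png")[225:340,215:370]; b=cv2.imread("pics/side0.png")[225:370,295:435]
cv2.imwrite("pics/topc.png",cv2.resize(a,None,fx=5,fy=5,interpolation=cv2.INTER_CUBIC))
cv2.imwrite("pics/sidec.png",cv2.resize(b,None,fx=4,fy=4,interpolation=cv2.INTER_CUBIC))
E
```

```text
(no output)
```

View pics/topc.png

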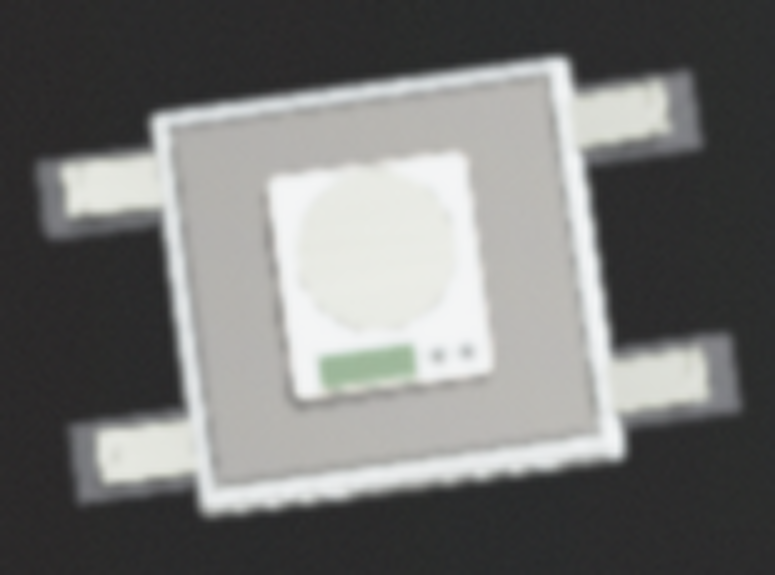

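View pics/sidec.png

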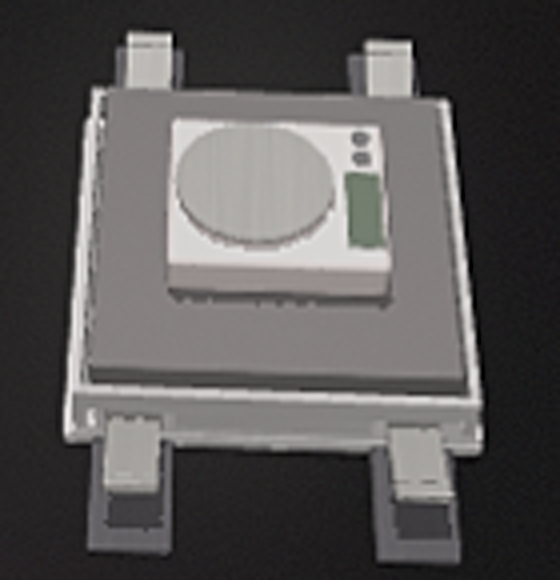

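The crop shows the grey slab's top-face corners at (170,127), (552,75), (605,432) and (215,487). The side crop shows them at (105,92), (443,97), (468,385) and (88,375). All four leaves are standing. Next I'll fit the slab pose.

```bash
cat > h.py <<'E'
from station import *
import numpy as np, cv2
from scipy.optimize import least_squares
def proj(n,P):
    c=calibration(n); V=np.array(c["view"]); f=240/np.tan(np.radians(c["fovy"])/2)
    K=np.array([[f,0,c["cx"]],[0,f,c["cy"]],[0,0,1]])
    return cv2.projectPoints(np.float64(P),cv2.Rodrigues(V[:3,:3])[0],V[:3,3],K,np.array(c["dist"]))[0][:,0]
SG=np.array([[-1,-1],[-1,1],[1,-1],[1,1]])  # corners 1..4
def S(p,a,z):
    c,s=np.cos(p[2]),np.sin(p[2]); q=np.atleast_2d(a)@np.array([[c,s],[-s,c]])+p[:2]
    return np.c_[q,np.full(len(q),z)]
E
python3 - <<'E'
from h import *
T=(np.array([[605,432],[215,487],[552,75],[170,127]])+.5)/5-.5+[215,225]
D=(np.array([[443,97],[468,385],[105,92],[88,375]])+.5)/4-.5+[295,225]
C=SG*[.09,.095]
def r(p,w=(1,1)): 
    P=S(p,C,.047); return np.r_[w[0]*(proj("top",P)-T).ravel(),w[1]*(proj("side",P)-D).ravel()]
for w in((1,1),(1,0),(0,1)):
    s=least_squares(r,[.5,.06,.1],args=(w,)); print(s.x,s.fun.round(1))
    if w==(1,1): np.save("pose.npy",s.x)
p=np.load("pose.npy")
print(S(p,SG*[.07,.075],.047),S(p,SG*[.07,.142],.029))
print("leaf pads top crop",((proj("top",S(p,SG*[.07,.142],.029))-[215,225])*5).round())
yaw=p[2]; c,s_=np.cos(yaw),np.sin(yaw)
for k in(1,-1):
    R=np.array([[-k*c,-k*s_*1,0],[0,0,0],[0,0,-1.]]); y=k*np.array([-s_,c,0]); z=np.array([0,0,-1.]); R=np.c_[np.cross(y,z),y,z]
    print(k,[ik(q,R).round(2) if ik(q,R) is not None else None for q in np.r_[S(p,SG*[.07,.075],.1),S(p,SG*[.07,.142],.03)]])
E
```

```text
[0.53880331 0.07410221 0.15920767] [-1.9  0.5 -0.1  0.2 -1.6  0.5 -0.3  0.6 -1.6  0.4 -0.3 -1.3  0.5 -1.
  0.5 -1.9]
[0.53996845 0.07167031 0.15833968] [-1.   0.1  0.9 -0.3 -0.6  0.1  0.7  0.2 -0.  -0.  -0.  -0.   0.  -0.
  0.  -0. ]
[0.53795994 0.07691514 0.15962705] [-0.   0.  -0.   0.  -0.   0.  -0.   0.  -1.3  1.3  0.  -0.1  0.6 -0.1
  0.6 -0.7]
[[ 0.48157878 -0.0110468   0.047     ]
 [ 0.45779839  0.13705618  0.047     ]
 [ 0.61980823  0.01114823  0.047     ]
 [ 0.59602784  0.15925121  0.047     ]] [[ 0.49220069 -0.07719946  0.029     ]
 [ 0.44717648  0.20320885  0.029     ]
 [ 0.63043014 -0.05500443  0.029     ]
 [ 0.58540593  0.22540388  0.029     ]]
leaf pads top crop [[680. 381.]
 [118. 460.]
 [639. 107.]
 [ 84. 185.]]
1 [array([-0.12,  0.45,  1.95, -0.  ,  0.75, -1.85]), array([ 0.19,  0.45,  1.95, -0.  ,  0.74, -1.54]), array([-0.06,  0.65,  1.57, -0.  ,  0.92, -1.79]), array([ 0.19,  0.65,  1.58, -0.  ,  0.91, -1.54]), array([-0.25,  0.61,  1.92, -0.  ,  0.61, -1.98]), array([ 0.33,  0.6 ,  1.94, -0.  ,  0.6 , -1.4 ]), array([-0.16,  0.77,  1.55, -0.  ,  0.82, -1.89]), array([ 0.29,  0.77,  1.57, -0.  ,  0.81, -1.44])]
-1 [array([-0.12,  0.45,  1.95, -0.  ,  0.75,  1.29]), array([ 0.19,  0.45,  1.95, -0.  ,  0.74,  1.61]), array([-0.06,  0.65,  1.57, -0.  ,  0.92,  1.35]), array([ 0.19,  0.65,  1.58, -0.  ,  0.91,  1.6 ]), array([-0.25,  0.61,  1.92, -0.  ,  0.61,  1.16]), array([ 0.33,  0.6 ,  1.94, -0.  ,  0.6 ,  1.74]), array([-0.16,  0.77,  1.55, -0.  ,  0.82,  1.25]), array([ 0.29,  0.77,  1.57, -0.  ,  0.81,  1.7 ])]
```

```bash
cat >> h.py <<'E'
p=np.load("pose.npy")
y=-np.array([-np.sin(p[2]),np.cos(p[2]),0]); z=np.array([0,0,-1.]); R=np.c_[np.cross(y,z),y,z]
def F(f0=0): return observe()["ft_force"][2]-f0
def press(xy,z0,zmin,fmax,step=.0008):
    """descend from z0 in small steps; stop at zmin or fmax; returns [(z,F)]"""
    line_to([*xy,z0],.15); pause(.1); f0=F(); log=[]; zz=z0
    while zz>zmin:
        zz-=step; line_to([*xy,zz],.02); o=observe(); log.append((o["tool_pos"][2]*1e3,o["ft_force"][2]-f0))
        if log[-1][1]>fmax: break
    return np.array(log).round(1)
E
python3 - <<'E'
from h import *
C=S(p,SG*[.07,.075],.047)
close_gripper(); c=C[1]
reach([*c[:2],.2],R); print(observe()["time_s"])
for i in(1,3,2,0):
    c=C[i]; line_to([*c[:2],.12],.25)
    L=press(c[:2],.068,.0575,10); f=L[:,1]
    k=np.argmax(f>1); print("corner",i+1,L[max(0,k-1):].tolist(),observe()["time_s"])
    sunk=f[-1]<=10 or L[k,0]-L[-1,0]>2.8
    if sunk and f[-1]>2: pause(.3); print("gives",F())
    line_to([*c[:2],.12],.2)
    if sunk: break
print(observe()["time_s"])
E
```

```text
2.4833
corner 2 [[66.4, 1.0], [65.5, 1.2], [64.7, 0.2], [64.0, 0.3], [63.2, 3.6], [62.4, 3.6], [61.6, 4.8], [60.8, 4.7], [60.0, 5.1], [59.5, 10.5]] 6.3
gives 10.219541886891482
7.05
```

Contact on corner 2 is at TCP z ≈ 63.5 mm. It then sinks about 4 mm at around 5 N and goes firm, so this is the rocking corner. Next I'll press leaf 2.

```bash
python3 - <<'E'
from h import *
q=S(p,SG*[.07,.142],.029)[1]
line_to([*q[:2],.12],.25)
L=press(q[:2],.055,.0305,22,.001); print(L.tolist(),observe()["time_s"])
pause(.3); line_to([*q[:2],.12],.15); line_to([*q[:2],.22],.3); reach([.3,.42,.25],R)
print(observe()["time_s"])
cv2.imwrite("pics/s1.png",cv2.resize(read_camera("side")[225:370,295:435,::-1],None,fx=4,fy=4,interpolation=cv2.INTER_CUBIC))
E
```

```text
[[54.4, -0.1], [53.0, -1.3], [51.9, -0.6], [50.9, -0.9], [49.9, -1.5], [48.9, -0.7], [48.1, 2.1], [47.1, 3.1], [46.1, 3.7], [45.1, 3.6], [44.0, 2.9], [43.0, 2.6], [42.0, 2.5], [41.0, 3.1], [40.0, 1.9], [38.9, 2.8], [37.9, 2.8], [36.9, 3.3], [36.0, 2.2], [34.9, 2.0], [33.9, 1.2], [32.9, 1.8], [32.0, 4.1], [31.8, 19.6], [31.7, 35.2]] 14.4
16.9583
```

View pics/s1.png

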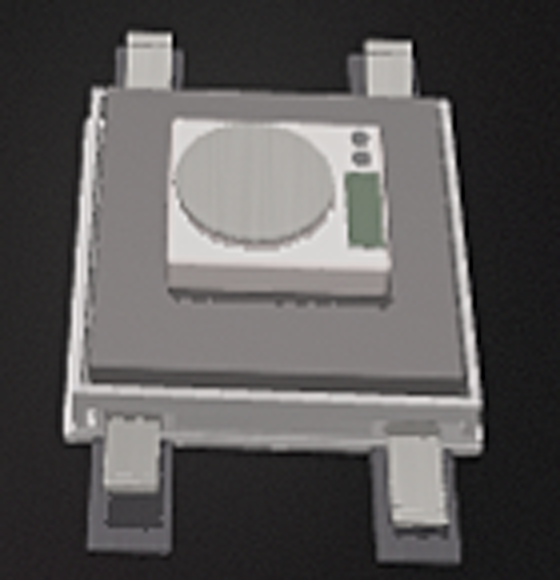

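The near-left leaf now lies flat, with its end at (420,525), down from (425,500). It went firm at a tip height of 15 mm. The other three leaves still stand and the slab hasn't moved, so I'll hand in.

```bash
python3 -c "
from station import *
print(job_done())"
```

```text
the job is handed in; nothing more can be done
None
```

The near left corner (corner 2) was the one that rocked; I pressed its shim leaf flat and it stayed flat, the other three leaves still stand, the slab looks unmoved in the side camera, and the job is handed in (no verdict was returned).

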